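# Turn the round-topped plate over against the fence

### The arm

A 6-joint arm with a two-finger parallel gripper is mounted at the origin on the work surface. World frame = base frame: x ahead of the robot, y to its left, z up, the work surface at z = 0. Lengths are in m, angles in degrees, forces in N, time in s.
With the tool pointing down it reaches from about 0.25 to 0.725 m from the base axis. Payload 9.7 kg.
Tool frame: the origin (TCP) lies between the finger pads; the fingertips stand 11 mm ahead of it and the grasp point (between the pads) lies 8 mm behind it; y points along the fingers, x is the direction in which the jaws open and shut, and the axes are right-handed (so a half turn about y gives the same grasp; the last joint's range is limited). The gripper opens to 85 mm and grips with 20 to 120 N. Pads are 22 mm wide; open, the fingers measure 114 mm over their backs; the gripper's body (76 mm by 85 mm) begins 54 mm behind the grasp point. The pads swing forward as they close: fully open they stand 13 mm farther back than shut.
Start: joints at [72.307, 4.979, 10.078, 95.1, 0, 90], TCP at [0.167, 0.524, 0.242] pointing down, gripper open.
Joint ranges: [-179.16, 179.16], [-48.56, 103.87], [-65.8, 70.77], [-126.05, 130.52], [-82.76, 87.17], [-180, 180]. Speed limits (degrees/s): [127.2, 127.2, 147.25, 180, 180, 180].

### API

Orientations are given as [roll, pitch, yaw] about the fixed x, y, z axes, in that order (R = Rz(yaw) Ry(pitch) Rx(roll)).
In Python, from workcell import bot, vision gives the robot as it stands. The module is installed in compiled form; this text tells all that it offers.
- The arm moves only by the shell command python3 -m crank 'ROWS' [OPENING] [FORCE]. ROWS is text: rows parted by semicolons, each of 6 numbers parted by spaces: the shift along the tool's x, y, z in m, then the turn, a rotation vector about the tool's x, y, z in rad. A call has 1 to 8 rows; each row is the pose to reach, as a shift and turn from the pose commanded when the call began, along the tool's axes at that moment; what a row does not reach only later rows make up. A row lasts 1/10 s, in which the tool goes at most 50 mm and 8.59 degrees, less where a joint would pass 70% of its speed; a pose out of reach is approached as far as the arm can. A call with a gripper value outside its range is refused whole. OPENING is the gripper's target within -1 to 1 (shut at 1, half-way at 0, fully open at -1), set as the call begins (- or left out, the last holds). The fingers move at their own pace and stop on an object; FORCE is the grip in N (left out, the last holds). Time passes only in rows, so rows that repeat a pose let the fingers close. It gives the time, the measured TCP pose, the force and the opening at its end, in the units of the state.
- bot.get_obs(): the state, without advancing time (a new reading comes with each control period).
- vision.camera(name): name is "side" or "top" or "wrist"; returns the picture (400x640x3 uint8, red, green, blue); there is no depth.
- vision.get_calibration(name): a dict with "fx", "fy", "cx", "cy" (pixels), "rvec" (rotation vector, rad) and "tvec" (3), from world to camera coordinates, as OpenCV has them. Camera axes: x right, y down, z forward; pixel columns grow to the right and rows downward; lengths in m; the calibration is good to about 2 mm. A picture is of the moment at which its call begins: read the wrist's pose just before it. get_calibration takes no time and is no camera call; for the wrist camera it gives the pose at the moment of the call.
- bot.job_done(): hands the job in, once; it reports no verdict.
The state is a dict: "time": time; "q": joint angles; "qd": joint speeds; "joint_efforts": joint torques, N m; "ee_pos": TCP position; "tcp_rot": TCP orientation; "wrist_force": force on the tool from outside, world axes, zero at the start; "torque": the same for the moment, N m; "opening": finger opening in m.
Only numpy, scipy, OpenCV 4.12 (cv2) and the standard library are available. Lean on these libraries where they do the work, as an engineer would, in place of code of your own. Each camera call takes 0.05 s, during which the arm holds its last target. There are 200 camera calls.

### The job

Three acrylic shape plates recline face up in the slots of the plywood rack, each with its lower edge at the foot of the low fence. Turn over the one with the round top: push its upper end up until it stands against the fence, and on over it, so that it ends lying flat, face down, on the rack's landing shelf beyond the fence. Leave the other two plates as they are.

Things in the scene. Friction and masses are not known exactly. Their poses are not given: they have to be found in the camera images.
- arch_mid (a point): Round-topped plate, orange acrylic, loose: 80 mm wide, 120 long (half-round top r 40), 8 thick, 0.11 kg; white dots and line on its face, plain back. Reclines at 40 deg in any one of 3 slots, straight lower edge on the slot floor at the fence, top end towards the robot, its last 40 mm free of the slope. Point: its very centre; x axis along it to the lower edge (60 mm off), z out of the face (4 mm off).
- rack: Fixed plywood rack, 354 mm wide. Origin on the table mid-width below the fence face; x level, from slots over fence to landing shelf, y along fence, z up. Slots at y -115, 0, 115, floor 10 above table; dividers to 75. Fence: a step 16 above slot floor; behind it (x 0 to 158) the flat landing shelf, 26 above table. A plate pushed past upright falls there, lower edge ending 15 to 30 before the fence.
- gable_mid (a point): The plate with a pointed top, like a house front: 80 x 120 x 8 mm, 0.11 kg, same orange acrylic and white inlay, starts reclining in another slot. Point at its very centre, axes as for the round-topped plate. Leave it as it is.
- slab_mid (a point): The rectangular plate with a straight top: 80 x 120 x 8 mm, 0.11 kg, same orange acrylic and white inlay, starts reclining in another slot. Point at its very centre, axes as for the round-topped plate. Leave it as it is.
Mind the look-alikes: they are no part of the job. Leave any black or blue look-alike of the part that bears arch_mid alone.

How it is judged (in metres and radians):
On the way:
1. the round-topped plate stands up on its lower edge at the fence, within 25 degrees of upright (angle between arch_mid's own z axis and vertical between 1.13 and 2.01 rad and x of arch_mid in the frame of rack between -0.045 and 0.045 m and z of arch_mid in the frame of rack below 0.09 m), for 0.05 s.
At the end, for the whole second after the job is handed in: The round-topped plate lies at rest, face down within 10 degrees of level, on the landing shelf: its centre 10 to 100 mm beyond the fence face, within 160 mm of the rack's middle and 25 to 38 mm above the table. The other two plates have not moved by more than 15 mm (angle between arch_mid's own z axis and vertical above 2.97 rad and x of arch_mid in the frame of rack between 0.01 and 0.1 m and y of arch_mid in the frame of rack between -0.16 and 0.16 m and z of arch_mid in the frame of rack between 0.025 and 0.038 m and linear speed of arch below 0.02 m/s and distance of each of gable_mid, slab_mid from where it was at the start of the episode below 0.015 m); the robot touches nothing.
It fails at once if another plate is moved by more than 15 mm (distance of any of gable_mid, slab_mid from where it was at the start of the episode above 0.015 m).
It also fails if it takes over 32 s, if anything falls off the work surface, if the arm or the gripper's body presses on something with over 40 N, if the wrist force passes 120 N, or if a joint passes its speed limit or range.

## Working session

There is one attempt and no reset: what is moved stays moved. The work goes in short steps, Python scripts to look and compute and a shell command to move; the robot and the scene stay as the last step left them, time stands still between calls to the robot, and variables do not carry over. Pictures are saved under pics/ and viewed, about 8 in all and at most 12, crops included, and the job is handed in when it is done.

```bash
mkdir -p pics; ls
python3 - <<'E'
from workcell import bot, vision
import cv2, numpy as np
print(bot.get_obs())
for n in ("side","top"):
    im=vision.camera(n); cv2.imwrite(f"pics/{n}0.png",im[:,:,::-1])
    print(n,vision.get_calibration(n))
print(vision.get_calibration("wrist"))
E
```

```text
pics
{'time': 0.0, 'q': array([ 7.23072626e+01,  5.01036154e+00,  1.00351089e+01,  9.50996561e+01,
       -4.17285471e-04,  9.00004543e+01]), 'qd': array([ 0.04900679,  0.05221005,  0.0133875 , -0.11262557,  0.01271999,
       -0.003574  ]), 'joint_efforts': array([-1.59951187e-04, -5.20385385e+01,  4.64810371e+01,  1.60354137e-02,
       -4.18831758e-05, -3.93057618e-06]), 'ee_pos': array([0.16708903, 0.52378176, 0.24159601]), 'tcp_rot': array([-9.00004179e+01,  7.49087289e-02,  7.23068083e+01]), 'wrist_force': array([-0.54867936, -0.26914332, -0.741031  ]), 'torque': array([-0.03107363,  0.01543793,  0.00886198]), 'opening': 0.08551959579869711}
side {'fx': 369.2778833564266, 'fy': 369.2778833564266, 'cx': 322.598355812874, 'cy': 200.9449281135811, 'rvec': array([ 2.17165025, -0.39842262,  0.17207421]), 'tvec': array([-0.45351601,  0.16123048,  0.73381815])}
top {'fx': 435.78483877097597, 'fy': 435.78483877097597, 'cx': 318.23315680869166, 'cy': 197.82786504059715, 'rvec': array([ 2.19774939, -2.16058148,  0.06192171]), 'tvec': array([-0.00230385,  0.48383205,  1.08715976])}
{'fx': 283.7930100574747, 'fy': 283.7930100574747, 'cx': 326.98335634507504, 'cy': 200.46752133725812, 'rvec': array([-2.35566504, -1.72200516, -0.22752696]), 'tvec': array([-0.54969086, -0.03334433,  0.37799507])}
```

View pics/top0.png

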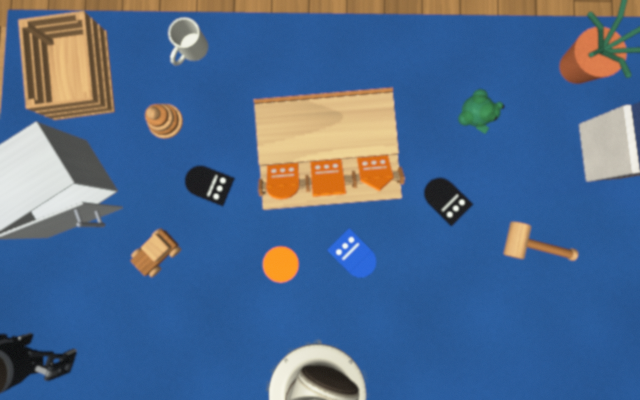

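View pics/side0.png

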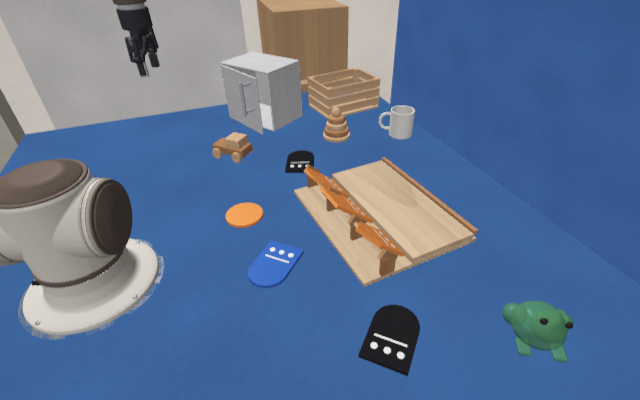

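The top view shows three orange plates in the rack, at about (283,180), (327,177) and (376,172). The left one looks round-topped. Blue (352,255), black (210,185) and (447,200), and an orange disc (281,264) are look-alikes. I'll confirm with a crop and measure.

```bash
cat > h.py <<'E'
import cv2, numpy as np
from workcell import bot, vision
from scipy.spatial.transform import Rotation as R
def cal(n):
    c=vision.get_calibration(n); K=np.array([[c['fx'],0,c['cx']],[0,c['fy'],c['cy']],[0,0,1]])
    return K,cv2.Rodrigues(c['rvec'])[0],np.array(c['tvec'])
def ray(n,uv,c=None):
    K,r,t=c or cal(n); d=r.T@np.linalg.inv(K)@[uv[0],uv[1],1]; return -r.T@t,d
def plane(n,uv,z,c=None):
    o,d=ray(n,uv,c); return o+d*(z-o[2])/d[2]
def tri(obs): # [(o,d),...] least squares
    A=np.zeros((3,3));b=np.zeros(3);L=[]
    for o,d in obs:
        d=d/np.linalg.norm(d);P=np.eye(3)-np.outer(d,d);A+=P;b+=P@o;L.append((o,P))
    x=np.linalg.solve(A,b); return x,[np.linalg.norm(P@(x-o)) for o,P in L]
def proj(n,X,c=None):
    K,r,t=c or cal(n); p=K@(r@np.asarray(X)+t); return p[:2]/p[2]
E
python3 - <<'E'
from h import *
t=cv2.imread("pics/top0.png"); s=cv2.imread("pics/side0.png")
a=cv2.resize(t[80:220,240:420],None,fx=4,fy=4,interpolation=cv2.INTER_CUBIC)[:, :720]
cv2.imwrite("pics/topc.png",a)
b=cv2.resize(s[150:280,285:485],None,fx=4,fy=4,interpolation=cv2.INTER_CUBIC); cv2.imwrite("pics/sidec.png",b)
E
```

```text
(no output)
```

View pics/topc.png

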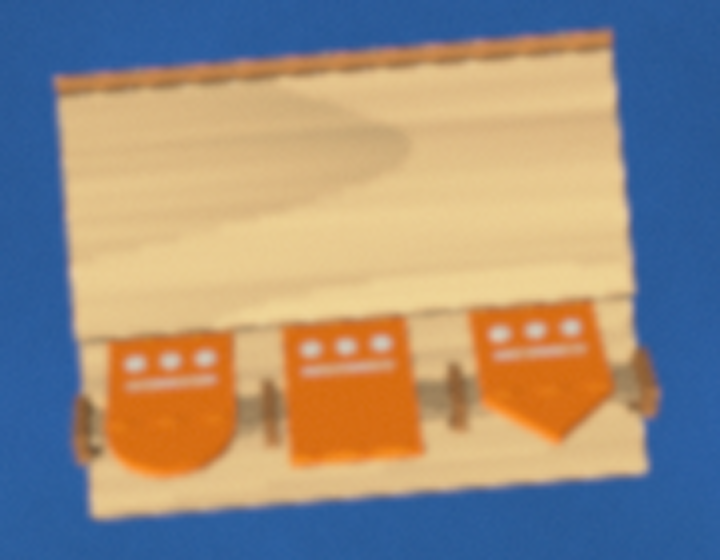

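View pics/sidec.png

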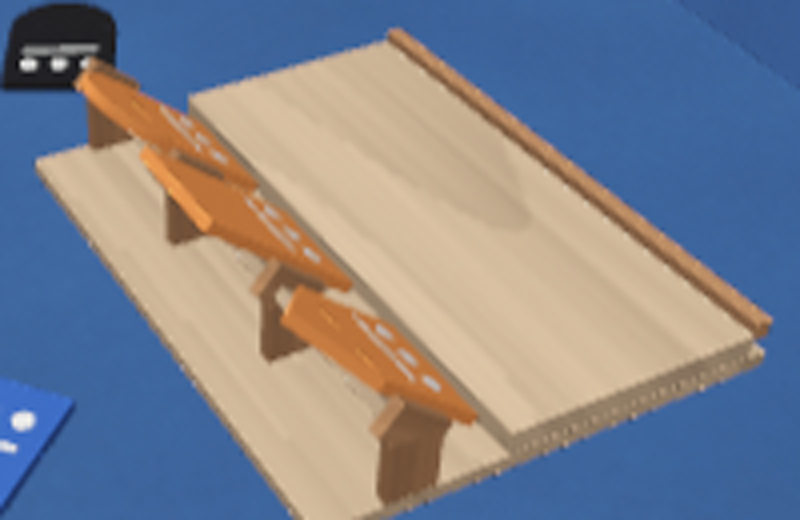

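The crop confirms that the left plate (crop 170,400, slot y=+115) has the round top. The middle one is the rectangle and the right one has the pointed top. Next I measure the rack and plates from two views.

Run:
```python
from h import *
np.set_printoptions(precision=4,suppress=True)
T,S=cal("top"),cal("side")
def tp(c):return (240+(c[0]+.5)/4-.5,80+(c[1]+.5)/4-.5)
def sp(c):return (285+(c[0]+.5)/4-.5,150+(c[1]+.5)/4-.5)
pts={'fenceL':((80,340),(190,97)),'fenceR':((632,297),(512,435)),'boardL':((93,518),(38,163)),
 'archTopEnd':((168,474),None)}
for k,(a,b) in pts.items():
    A=ray("top",tp(a),T)
    if b: print(k,*tri([A,ray("side",sp(b),S)]), plane("top",tp(a),.026,T))
# dots
def blobs(f,box):
    im=cv2.imread(f);x0,y0,x1,y1=box;c=cv2.resize(im[y0:y1,x0:x1],None,fx=4,fy=4,interpolation=cv2.INTER_CUBIC)
    h=cv2.cvtColor(c,cv2.COLOR_BGR2HSV); org=cv2.inRange(h,(5,150,120),(18,255,255))
    cs=[q for q in cv2.findContours(org,0,2)[0] if cv2.contourArea(q)>1500]
    for q in cs:
        m=cv2.drawContours(np.zeros(org.shape,np.uint8),[q],-1,255,-1)
        M=cv2.moments(m,True);print(f,'plate area',M['m00'],'ctr',x0+M['m10']/M['m00']/4,y0+M['m01']/M['m00']/4)
        w=m&cv2.inRange(c[:,:,0],110,255)
        n,_,st,ce=cv2.connectedComponentsWithStats(w)
        for i in range(1,n):
            if st[i,4]>20: print('  ',st[i,4],(ce[i]+.5)/4-.5+[x0,y0])
blobs("pics/top0.png",(255,150,410,205));blobs("pics/side0.png",(285,150,485,280))
o=bot.get_obs();K,r,t=cal("wrist");Rt=R.from_euler('xyz',o['tcp_rot'],degrees=True).as_matrix()
print('cam in tool',Rt.T@(-r.T@t-o['ee_pos']),'cam axis in tool',Rt.T@r.T[:,2])
```

```text
fenceL [0.566  0.1546 0.0295] [np.float64(0.0016286741962273006), np.float64(0.0016286741962272685)] [0.5649 0.1556 0.026 ]
fenceR [ 0.5998 -0.1936  0.0268] [np.float64(0.002375935195748925), np.float64(0.0023759351957488325)] [ 0.5977 -0.1927  0.026 ]
boardL [0.4555 0.1461 0.01  ] [np.float64(0.002497223920054724), np.float64(0.002497223920054635)] [0.4524 0.1444 0.026 ]
pics/top0.png plate area 17038.0 ctr 282.6051032985092 180.46660406150957
   259 [290.8335 169.0796]
   256 [282.1592 169.8076]
   269 [273.3564 170.5014]
   134 [290.3172 174.4907]
   276 [280.8197 175.298 ]
   25 [273.525 175.965]
pics/top0.png plate area 18525.0 ctr 327.5404048582996 178.07218623481782
   274 [334.8577 165.3276]
   252 [326.0585 166.1796]
   256 [317.2754 166.8838]
   452 [325.1084 171.5979]
pics/top0.png plate area 15496.0 ctr 375.2818307950439 171.25356543624162
   260 [382.2981 161.3846]
   255 [373.4564 162.1456]
   271 [364.4451 163.0521]
   260 [376.3596 167.2712]
   149 [366.3666 168.2005]
pics/side0.png plate area 8097.0 ctr 377.2151414103989 238.45890453254293
   169 [392.4608 245.3454]
pics/side0.png plate area 13344.0 ctr 336.06918839928056 195.12987110311752
   129 [362.4041 213.2141]
cam in tool [ 0.0003 -0.1309  0.067 ] cam axis in tool [-0.0005  0.9651 -0.262 ]
```

```bash
cat >> h.py <<'E'
PSI=np.radians(5.5); MID=np.array([.583,-.019,0])
XR=np.array([np.cos(PSI),np.sin(PSI),0]);YR=np.array([-np.sin(PSI),np.cos(PSI),0]);ZR=np.array([0,0,1.])
def W(x,y,z): return MID+XR*x+YR*y+ZR*z
def rk(P): P=np.asarray(P)-MID; return np.array([P@XR,P@YR,P[2]])
def tool(delta):
    d=np.radians(delta);f=XR*np.cos(d)-ZR*np.sin(d);u=XR*np.sin(d)+ZR*np.cos(d)
    return np.c_[np.cross(f,u),f,u]
def rel(P,M): # shift and rotvec in present tool axes
    o=bot.get_obs();R0=R.from_euler('xyz',o['tcp_rot'],degrees=True).as_matrix()
    return np.r_[R0.T@(P-o['ee_pos']),R.from_matrix(R0.T@M).as_rotvec()]
E
python3 - <<'E'
from h import *
np.set_printoptions(precision=4,suppress=True)
T=cal("top")
n=XR*np.sin(np.radians(40))+ZR*np.cos(np.radians(40)); p0=W(0,0,.0161)
for uv in [(290.8,169.1),(282.2,169.8),(273.4,170.5),(334.9,165.3),(317.3,166.9),(281.6,198.1),(326.1,166.2),(373.5,162.1)]:
    o,d=ray("top",uv,T); P=o+d*((p0-o)@n)/(d@n); print(uv,P,rk(P))
for k,(P,M) in {'hi':(W(-.2,.115,.24),tool(60)),'pre':(W(-.1666,.115,.108),tool(35))}.items(): print(k,P,rel(P,M))
E
```

```text
(290.8, 169.1) [0.5538 0.0759 0.0328] [-0.0199  0.0972  0.0328]
(282.2, 169.8) [0.5517 0.0974 0.0328] [-0.02    0.1189  0.0328]
(273.4, 170.5) [0.5496 0.1195 0.0328] [-0.02    0.1411  0.0328]
(334.9, 165.3) [ 0.5653 -0.0347  0.0322] [-0.0191 -0.0139  0.0322]
(317.3, 166.9) [0.5605 0.0094 0.0326] [-0.0197  0.0305  0.0326]
(281.6, 198.1) [0.4761 0.091  0.0965] [-0.0958  0.1198  0.0965]
(326.1, 166.2) [ 0.5626 -0.0126  0.0326] [-0.0197  0.0083  0.0326]
(373.5, 162.1) [ 0.5749 -0.1314  0.0319] [-0.0188 -0.1111  0.0319]
hi [0.3729 0.0763 0.24  ] [-0.3638  0.0021 -0.3321  0.1474  2.6535 -0.7113]
pre [0.4061 0.0795 0.108 ] [-0.3505  0.1341 -0.3628  0.264   2.4578 -1.2799]
```

Measured rack: yaw is about 5.5°, the fence middle is at (0.583,-0.014), the fence top is about 27 mm high (given as 26), and the width is 350 mm (given as 354). The arch plate's centreline is at rack y≈0.118, with its end at x≈-0.095. I'm moving to the high staging pose with the gripper shut.

```bash
python3 -m crank '-0.045 0 -0.04 0.02 0.149 -0.04;-0.09 0 -0.08 0.02 0.298 -0.08;-0.135 0 -0.125 0.03 0.447 -0.12;-0.18 0 -0.165 0.04 0.59 -0.16;-0.22 0 -0.2 0.05 0.73 -0.2;-0.26 0 -0.24 0.05 0.87 -0.24;-0.3 0 -0.275 0.06 1.01 -0.28;-0.33 0 -0.3 0.07 1.15 -0.31' 1 40
python3 - <<'E'
from h import *
np.set_printoptions(precision=4,suppress=True)
print(bot.get_obs()['q']); print(rel(W(-.2,.118,.24),tool(60)))
E
```

```text
time: 0.9
ee_pos: [0.3334, 0.1609, 0.2424]
tcp_rot: [-77.4, -12.0, 4.6]
wrist_force: [2.1, 1.2, -0.2]
opening: -0.0002
[ 18.9276 -34.6477 -23.2409  86.7422   9.2473 104.1668]
[ 0.0313 -0.0095 -0.0844  0.0779  1.502  -0.4082]
```

q6 would end at its 180° limit, so I keep the jaws in the vertical plane. That puts the camera to the left with q6≈90, and pushing works the same way.

```bash
cat >> h.py <<'E'
def tool(delta):
    d=np.radians(delta);f=XR*np.cos(d)-ZR*np.sin(d);u=XR*np.sin(d)+ZR*np.cos(d)
    return np.c_[u,f,YR]
E
python3 - <<'E'
from h import *
np.set_printoptions(precision=4,suppress=True)
print(rel(W(-.2,.118,.2),tool(60))); print(rel(W(-.169,.118,.105),tool(35)))
E
```

```text
[ 0.023   0.0287 -0.0929 -0.2119 -0.0486 -0.3118]
[ 0.0336  0.1257 -0.1141 -0.2002 -0.0952 -0.7464]
```

```bash
python3 -m crank '0.01 0.01 -0.04 -0.08 -0.02 -0.1;0.02 0.02 -0.08 -0.16 -0.05 -0.2;0.03 0.03 -0.114 -0.2 -0.09 -0.32;0.034 0.05 -0.114 -0.2 -0.095 -0.46;0.034 0.08 -0.114 -0.2 -0.095 -0.6;0.034 0.105 -0.114 -0.2 -0.095 -0.74;0.034 0.125 -0.114 -0.2 -0.095 -0.746;0.034 0.125 -0.114 -0.2 -0.095 -0.746'
python3 - <<'E'
from h import *
np.set_printoptions(precision=4,suppress=True)
o=bot.get_obs();print(o['q'],rk(o['ee_pos'])); print(rel(W(-.103,.118,.059),tool(35)))
im=vision.camera("side");cv2.imwrite("pics/s1.png",cv2.resize(im[60:280,180:480],None,fx=2.6,fy=2.6)[:,:,::-1])
E
```

```text
time: 1.7
ee_pos: [0.5105, 0.125, 0.0906]
tcp_rot: [-91.0, -53.1, 6.1]
wrist_force: [-0.9, -0.5, -0.8]
opening: 0.0001
[ 20.0131 -48.4473 -62.9642  23.3336 -12.0678  98.5034] [-0.0584  0.1503  0.0906]
[-0.0522 -0.0164 -0.0321  0.0088  0.0061 -0.0327]
```

View pics/s1.png

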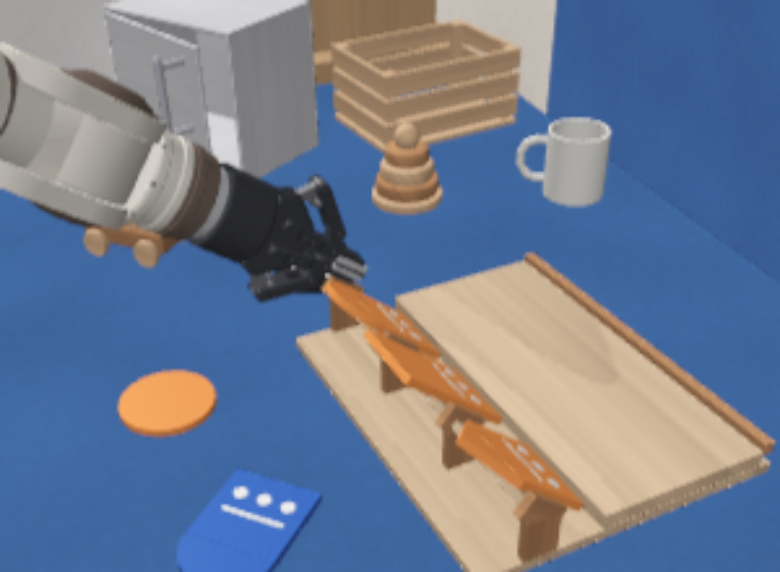

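The side view shows the shut fingertips just above the arch plate's upper end (crop ~345,265). The arm met its fold limits (q2≈-48, q3≈-63), so δ=35° this close to the base is out of reach. I'll use a steeper tool, about 65° down. It drops in front of the plate's upper end and hooks under it.

Run:
```python
from h import *
np.set_printoptions(precision=4,suppress=True)
print(rel(W(-.09,.118,.16),tool(55)));print(rel(W(-.14,.118,.15),tool(65)))
```

```text
[ 0.0372 -0.0668 -0.0328  0.0097  0.0051  0.3138]
[-0.0009 -0.1007 -0.0329  0.0102  0.0042  0.4883]
```

```bash
python3 -m crank '0.02 -0.035 -0.01 0 0 0.1;0.037 -0.067 -0.02 0 0 0.22;0.03 -0.08 -0.03 0.01 0 0.36;0 -0.1 -0.033 0.01 0.004 0.488;0 -0.1 -0.033 0.01 0.004 0.488;0 -0.1 -0.033 0.01 0.004 0.488'
python3 - <<'E'
from h import *
np.set_printoptions(precision=4,suppress=True)
o=bot.get_obs();print(o['q'],rk(o['ee_pos'])); print(rel(W(-.14,.118,.15),tool(65)),rel(W(-.14,.118,.062),tool(65)))
E
```

```text
time: 2.35
ee_pos: [0.4363, 0.0849, 0.1579]
tcp_rot: [-89.9, -25.5, 5.3]
wrist_force: [-0.1, -0.0, 0.2]
opening: -0.0
[ 12.9871 -37.0124 -36.5589  65.1454  -3.2022  96.9043] [-0.1361  0.1175  0.1579]
[-0.007   0.0054  0.0005 -0.0002 -0.0024  0.0087] [-0.0448  0.0849  0.0004 -0.0002 -0.0024  0.0087]
```

```bash
python3 -m crank '-0.02 0.03 0 0 0 0;-0.033 0.058 0 0 0 0;-0.045 0.085 0 0 0 0.005;-0.045 0.085 0 0 0 0.005'
python3 - <<'E'
from h import *
np.set_printoptions(precision=4,suppress=True)
o=bot.get_obs();print(o['q'],rk(o['ee_pos'])); print(rel(W(-.114,.118,.062),tool(65)))
im=vision.camera("side");a=cv2.resize(im[120:280,240:440],None,fx=3.5,fy=3.5,interpolation=cv2.INTER_CUBIC)
cv2.imwrite("pics/s2.png",a[:,:,::-1])
E
```

```text
time: 2.75
ee_pos: [0.4291, 0.0845, 0.0569]
tcp_rot: [-90.0, -24.8, 5.4]
wrist_force: [-0.5, -0.4, -0.5]
opening: 0.0001
[ 13.1366 -37.2063 -47.5842  54.9685  -3.1969  97.0065] [-0.1432  0.1177  0.0569]
[ 0.0287  0.0076  0.0003 -0.0001 -0.0012 -0.0027]
```

View pics/s2.png

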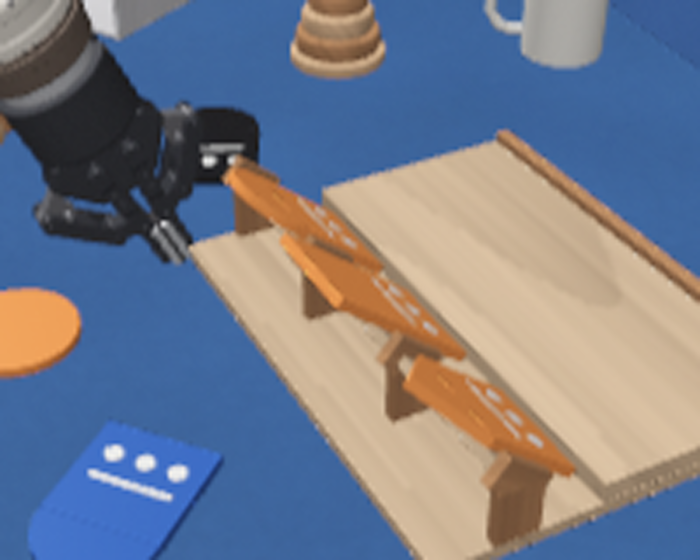

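The side view shows the shut fingertips at crop (175,255), in front of and below the arch plate's upper end (crop 235,175), and no plate is disturbed. Next I move in under the end with about 20 mm of overlap.

```bash
python3 -m crank '0.012 0 0 0 0 0;0.024 0 0 0 0 0;0.03 0 0 0 0 0;0.03 0 0 0 0 0'
python3 - <<'E'
from h import *
np.set_printoptions(precision=4,suppress=True)
o=bot.get_obs();print(rk(o['ee_pos']),o['wrist_force'])
P=[(-.1063,.0729),(-.0882,.0904),(-.0651,.1046),(-.0436,.1117),(-.0238,.1139),(-.008,.113),(.01,.11)]
for x,z in P: print(x,z,rel(W(x,.118,z),tool(65)))
E
```

```text
time: 3.2
ee_pos: [0.4594, 0.0875, 0.076]
tcp_rot: [-89.9, -25.2, 5.4]
wrist_force: [-0.0, -0.5, -0.6]
opening: 0.0001
[-0.1128  0.1179  0.076 ] [-0.0415 -0.541  -0.6159]
-0.1063 0.0729 [ 0.0046  0.0056  0.0001 -0.0008 -0.0022  0.0042]
-0.0882 0.0904 [ 0.0284 -0.0025  0.0002 -0.0008 -0.0022  0.0042]
-0.0651 0.1046 [ 0.0554 -0.0055  0.0003 -0.0008 -0.0022  0.0042]
-0.0436 0.1117 [ 0.0778 -0.0028  0.0003 -0.0008 -0.0022  0.0042]
-0.0238 0.1139 [ 0.0967  0.0037  0.0003 -0.0008 -0.0022  0.0042]
-0.008 0.113 [ 0.1106  0.0112  0.0004 -0.0008 -0.0022  0.0042]
0.01 0.11 [ 0.1256  0.0216  0.0004 -0.0008 -0.0022  0.0042]
```

```bash
python3 -m crank '0.004 0.003 0 0 0 0;0.012 0.003 0 0 0 0;0.02 0 0 0 0 0;0.028 -0.002 0 0 0 0;0.037 -0.004 0 0 0 0;0.046 -0.005 0 0 0 0;0.055 -0.005 0 0 0 0;0.055 -0.005 0 0 0 0'
python3 - <<'E'
from h import *
o=bot.get_obs();print(rk(o['ee_pos']),o['wrist_force'])
im=vision.camera("side");a=cv2.resize(im[120:280,240:440],None,fx=3.5,fy=3.5,interpolation=cv2.INTER_CUBIC)
cv2.imwrite("pics/s3.png",a[:,:,::-1])
E
```

```text
time: 4.0
ee_pos: [0.5069, 0.0918, 0.1026]
tcp_rot: [-89.9, -25.1, 5.4]
wrist_force: [-0.6, 0.2, 0.9]
opening: -0.0001
[-0.06512448  0.11760339  0.1025924 ] [-0.58393307  0.24316105  0.94607607]
```

View pics/s3.png

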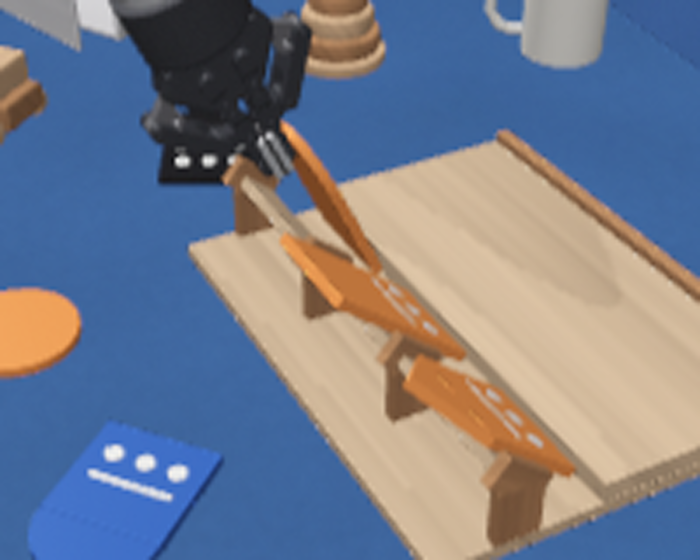

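The side view shows the arch plate raised to about 60°, its lower edge still at the fence foot (crop 375,265), with the fingertip (270,150) on its back. The other two plates haven't moved. I keep pushing to upright.

```bash
python3 -m crank '0.007 0.001 0 0 0 0;0.014 0.002 0 0 0 0;0.02 0.003 0 0 0 0;0.026 0.005 0 0 0 0;0.032 0.007 0 0 0 0;0.037 0.008 0 0 0 0;0.037 0.008 0 0 0 0;0.037 0.008 0 0 0 0'
python3 - <<'E'
from h import *
o=bot.get_obs();print(rk(o['ee_pos']),o['wrist_force'])
im=vision.camera("side");a=cv2.resize(im[120:280,240:440],None,fx=3.5,fy=3.5,interpolation=cv2.INTER_CUBIC)
cv2.imwrite("pics/s4.png",a[:,:,::-1])
E
```

```text
time: 4.85
ee_pos: [0.5424, 0.0952, 0.1101]
tcp_rot: [-89.9, -25.1, 5.4]
wrist_force: [0.6, -0.7, -0.8]
opening: -0.0001
[-0.02946126  0.11752906  0.1101475 ] [ 0.63005026 -0.69786961 -0.80881812]
```

View pics/s4.png

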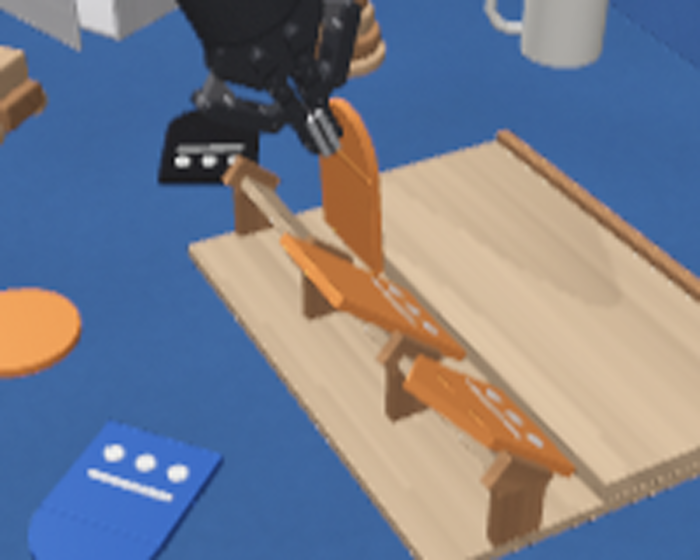

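The plate now stands nearly upright at the fence (its back spans crop ~(320-380, 100-270)). I push it on over.

```bash
python3 -m crank '0.006 0.003 0 0 0 0;0.012 0.006 0 0 0 0;0.018 0.008 0 0 0 0;0.024 0.011 0 0 0 0;0.03 0.014 0 0 0 0;0.036 0.016 0 0 0 0;0.036 0.016 0 0 0 0;0.036 0.016 0 0 0 0'
python3 - <<'E'
from h import *
o=bot.get_obs();print(rk(o['ee_pos']),o['wrist_force'])
im=vision.camera("side");a=cv2.resize(im[120:280,240:440],None,fx=3.5,fy=3.5,interpolation=cv2.INTER_CUBIC)
cv2.imwrite("pics/s5.png",a[:,:,::-1])
E
```

```text
time: 5.7
ee_pos: [0.5817, 0.0989, 0.1109]
tcp_rot: [-89.9, -25.1, 5.4]
wrist_force: [0.2, -0.4, 0.2]
opening: 0.0001
[0.00999537 0.11745188 0.11092991] [ 0.1586853  -0.38400344  0.16161748]
```

View pics/s5.png

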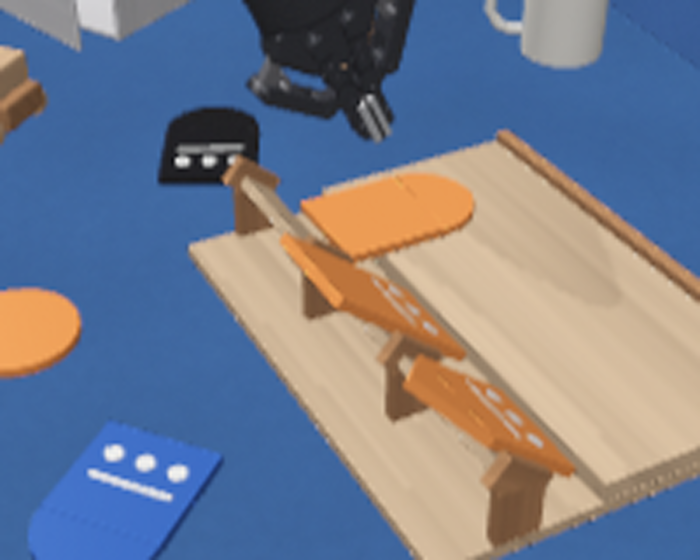

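The plate now lies flat with its plain back up on the shelf. I raise the arm clear and check with both views.

```bash
python3 -m crank '0.015 -0.033 0 0 0 0;0.03 -0.065 0 0 0 0;0.04 -0.09 0 0 0 0;0 -0.11 0 0 0 0;-0.04 -0.13 0 0 0 0;-0.08 -0.15 0 0 0 0;-0.11 -0.16 0 0 0 0;-0.11 -0.16 0 0 0 0'
python3 - <<'E'
from h import *
np.set_printoptions(precision=4,suppress=True)
o=bot.get_obs();print(rk(o['ee_pos']),o['wrist_force'])
im={n:vision.camera(n)[:,:,::-1].copy() for n in("top","side")}
for n in im: cv2.imwrite(f"pics/{n}6.png",im[n])
C={}
for n,(x0,y0,x1,y1) in {"top":(255,130,410,205),"side":(285,150,485,280)}.items():
    for f in (cv2.imread(f"pics/{n}0.png"),im[n]):
        h=cv2.cvtColor(f[y0:y1,x0:x1],cv2.COLOR_BGR2HSV);m=cv2.inRange(h,(5,150,120),(18,255,255))
        L=[]
        for q in cv2.findContours(m,0,2)[0]:
            if cv2.contourArea(q)>100:
                M=cv2.moments(q);L.append((round(M['m10']/M['m00']+x0,1),round(M['m01']/M['m00']+y0,1),int(M['m00'])))
        print(n,sorted(L))
        C[n]=L
for n in im: # change in neighbours
    d=np.abs(im[n].astype(int)-cv2.imread(f"pics/{n}0.png")).max(2)
    print(n,'changed px right half', (d[155:205,302:410]>25).sum() if n=="top" else (d[205:275,345:430]>25).sum())
t=im["top"];cv2.imwrite("pics/top6c.png",cv2.resize(t[80:220,240:420],None,fx=4,fy=4,interpolation=cv2.INTER_CUBIC))
E
```

```text
time: 6.55
ee_pos: [0.4124, 0.0828, 0.21]
tcp_rot: [-89.9, -25.2, 5.4]
wrist_force: [1.3, -0.0, 0.1]
opening: -0.0003
[-0.16    0.1176  0.21  ] [ 1.2617 -0.0022  0.0799]
top [(282.2, 180.2, 1001), (327.2, 177.6, 1096), (374.9, 170.9, 916)]
top [(280.9, 152.2, 1290), (327.2, 177.6, 1095), (374.9, 170.8, 915)]
side [(335.3, 194.7, 735), (376.4, 238.0, 438)]
side [(348.3, 189.4, 1133), (376.4, 238.0, 438)]
top changed px right half 0
side changed px right half 0
```

View pics/top6c.png

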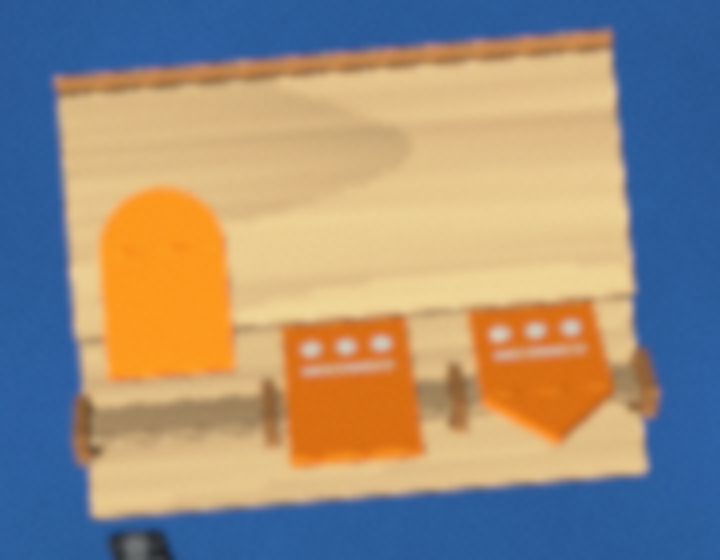

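Run:
```python
from h import *
np.set_printoptions(precision=4,suppress=True)
tp=lambda a:(240+(a[0]+.5)/4-.5,80+(a[1]+.5)/4-.5); sp=lambda a:(240+a[0]/3.5,120+a[1]/3.5)
for a,b in (((110,376),(303,203)),((234,368),(356,256)),((162,187),(474,196))):
    P,e=tri([ray("top",tp(a)),ray("side",sp(b))]);print(rk(P),e)
print('centre',rk(plane("top",tp((167,281)),.034)))
print(bot.job_done(), bot.get_obs()['time'])
```

```text
[-0.0253  0.1567  0.034 ] [np.float64(0.0015194065241850374), np.float64(0.0015194065241849323)]
[-0.0248  0.0779  0.0345] [np.float64(0.0034138225320747484), np.float64(0.0034138225320746213)]
[0.0953 0.1149 0.0277] [np.float64(0.003623141734852707), np.float64(0.003623141734852854)]
centre [0.0304 0.1172 0.034 ]
the job is handed in; nothing more can be done
the job is handed in; nothing more can be done
```

The round-topped plate (left slot) now lies flat on the landing shelf, plain back up, and I handed the job in at about 6.6 s of the 32 s allowed. I hooked the shut fingertips under its upper end, pushed it up to stand nearly upright at the fence, then pushed it on over. The arm was clear above the scene when I handed in.

**Last checks:**
- **Plate position:** its centre is about 30–35 mm beyond the fence face and 117 mm from the rack's middle. Its upper surface at the lower-edge corners measures about 34 mm high, so the centre is about 30 mm above the table. All of these are inside the limits.
- **Level:** the round tip triangulated about 6 mm lower than the lower edge. The two views disagreed by about 3.6 mm there, so I put this down to picking the tip on the curved outline. Taken at face value it is about 3° of tilt, still under the 10° limit.
- **Other two plates:** neither moved. No pixels changed around them in either view, and their outlines shifted by 0.1 px at most.
- **Forces:** the wrist force read about 1–2 N whenever I checked.

**What went wrong:** my first approach, with the tool 35° below level, was out of the arm's reach and stopped at its fold limits just above the plate, with no visible contact. I switched to a steeper tool, 65° below level.

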